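# Change over the bench supply and shut the cover

### The job

In the open switch box, change the bench over from the blue supply to the yellow one: put the blue lever off (away from the hinge of the cover) first and only then the yellow lever on (toward the hinge), never having both on at once. Leave the white lever on, then swing the cover shut and press it down until it snaps fully home on its catch. Do not disturb the side cutters, the multimeter or the solder spool around the box.

Things in the scene. Friction and masses are not known exactly. Their poses are not given: they have to be found in the camera images.
- box: grey steel switch box on the bench, fixed, 180 (x) x 240 (y) x 95 mm high, walls 3 mm; origin at the centre of its underside, x axis from its front to its back, where the cover is hinged. Its deck, 28 mm above the bench, carries three toggles in a row along y. A sprung catch sits inside the front wall, 9 mm deep, 26 wide, centred at box y = +35 mm, top 95 mm above the bench
- blue_lever (a joint): toggle lever with a blue cap, on at the start. Hinge angle, rad, between two detents: 0 = off (leaning 0.5 rad from vertical to the box's -x, its front; red dot), 1.0 = on (leaning 0.5 rad to the box's +x, the cover hinge; green dot). Pivot 34 mm above the bench, at box x = -20 mm. Past the middle (0.5) it snaps to the other end. Needs about 3 N at the cap
- yellow_lever (a joint): toggle lever with a yellow cap, off at the start. Hinge angle, rad, between two detents: 0 = off (leaning 0.5 rad from vertical to the box's -x, its front; red dot), 1.0 = on (leaning 0.5 rad to the box's +x, the cover hinge; green dot). Pivot 34 mm above the bench, at box x = -20 mm. Past the middle (0.5) it snaps to the other end. Needs about 3 N at the cap
- white_lever (a joint): toggle lever with a white cap, on at the start, to be left on. Hinge angle, rad, between two detents: 0 = off (leaning 0.5 rad from vertical to the box's -x, its front; red dot), 1.0 = on (leaning 0.5 rad to the box's +x, the cover hinge; green dot). Pivot 34 mm above the bench, at box x = -20 mm. Past the middle (0.5) it snaps to the other end. Needs about 3 N at the cap
- blue_cap (a point): centre of the round end of the blue lever's cap (15 mm diameter, 21 mm long), 43 mm along the lever from its pivot; 72 mm above the bench and 21 mm from the pivot along box -x when off, +x when on. The three pivots lie at box y = -70, 0 and +70 mm, box x = -20 mm; which lever is in which place varies
- yellow_cap (a point): centre of the round end of the yellow lever's cap (15 mm diameter, 21 mm long), 43 mm along the lever from its pivot; 72 mm above the bench and 21 mm from the pivot along box -x when off, +x when on. The three pivots lie at box y = -70, 0 and +70 mm, box x = -20 mm; which lever is in which place varies
- white_cap (a point): centre of the round end of the white lever's cap (15 mm diameter, 21 mm long), 43 mm along the lever from its pivot; 72 mm above the bench and 21 mm from the pivot along box -x when off, +x when on. The three pivots lie at box y = -70, 0 and +70 mm, box x = -20 mm; which lever is in which place varies
- cover (a joint): hinge angle of the white cover, rad: 0 = shut and level, 1.57 = upright, 1.95 = fully open (leaning back, away from the box); starts at 1.7 to 1.9. Stiff hinge (0.32 N m friction): the cover stays where it is left. A sprung catch resists over the last 0.06 rad (11 mm at the free edge) with some 8 to 15 N there; below about 0.02 rad it snaps home and holds the cover at 0
- cover_hinge (a point): middle of the cover's hinge line, which runs along the box's y at box x = +90 mm, 97 mm above the bench
- cover_edge (a point): on the outer face of the cover at the middle of its free edge, 180 mm from the hinge line. Flat plate 244 mm wide, 4 mm thick (outer face 101 mm above the bench when shut); it reaches 2 mm beyond this point, and a finger lip 90 mm wide in the middle reaches 11 mm beyond. A small steel tongue stands 14 mm off its inner face, 15 mm in from the edge
- cutters: side cutters with red handles, 121 x 42 x 11 mm, lying loose beyond the box to the left; origin under its centre
- meter: yellow-framed multimeter, 148 x 72 x 42 mm, lying loose beyond the box; origin under its centre
- spool: small spool of solder with dark blue flanges, 54 mm diameter, 42 mm high, standing loose right of the box; origin under its centre

How it is judged:
By the outcome, as a careful person would: the job done as asked, in the order asked, and still so for the second after the job is handed in, with the robot touching nothing.
It also fails if it takes over 53 s, if anything falls off the work surface, if the arm or the gripper's body presses on something with over 40 N, if the wrist force passes 120 N, or if a joint passes its speed limit or range.

### The arm

A 7-joint arm with a two-finger parallel gripper is mounted at the origin on a cart in front of the work surface, level with it; the furniture and walls round the work are solid. World frame = base frame: x ahead of the robot, y to its left, z up, the work surface at z = 0. Lengths are in mm, angles in degrees, forces in N, time in s.
With the tool pointing down it reaches from about 425 to 825 mm from the base axis. Payload 3.6 kg.
Tool frame: the origin (TCP) lies at the very end of the fingers, on their centre line; the grasp point (between the pads) lies ctrl.pinch_z behind it (ctrl.pinch_z is the distance from the TCP to the grasp point, in mm); z points along the fingers, y is the line along which they close (so a half turn about z gives the same grasp; the last joint's range is limited). The gripper opens to 93 mm and grips with 3 to 60 N. Pads are 15 mm wide; open, the fingers measure 128 mm over their backs; the gripper's body (75 mm by 188 mm) begins 65 mm behind the grasp point.
Start: joints at [-64.601, 35.231, -0.722, 81.555, 0.464, 63.22, -2.315], TCP at [294.223, 579.564, 218.64] pointing down, gripper open.
Joint ranges: [-178.69, 178.69], [-17.37, 117.87], [-77.05, 75.6], [15.02, 138.74], [-78.02, 258.01], [0.78, 113.62], [-162.83, 162.83]. Speed limits (degrees/s): [159.86, 159.86, 180, 180, 180, 180, 180].

### API

Orientations are given as [roll, pitch, yaw] about the fixed x, y, z axes, in that order (R = Rz(yaw) Ry(pitch) Rx(roll)).
In Python, from rig import state, vision, ticket, ctrl gives the robot as it stands. The module is installed in compiled form; this text tells all that it offers.
- The arm moves only by the tool drive_tool, never from a script. Its argument "motion" is a list of rows, each an object with "gripper": the closure, from 0 (fully open) to 1 (shut); "linear": the shift along the tool's x, y, z in m, a list of three; "delta_rot": the turn, a rotation vector about the tool's x, y, z in rad, a list of three. In form: [{"gripper": gripper, "linear": [dx, dy, dz], "delta_rot": [rx, ry, rz]}, ...]. A call has 1 to 12 rows; each row is the pose to reach, as a shift and turn from the pose commanded when the call began, along the tool's axes at that moment; what a row does not reach only later rows make up. A row lasts 1/12 s, in which the tool goes at most 41.7 mm and 7.16 degrees, less where a joint would pass 70% of its speed; a pose out of reach is approached as far as the arm can. A call with a gripper value outside its range is refused whole. The fingers move at their own pace and stop on an object; "force" is the grip in N (left out, the last holds). Time passes only in rows, so rows that repeat a pose let the fingers close. It gives the time, the measured TCP pose, the force, the opening and the grip force at its end, in the units of the state.
- state(): the state, without advancing time (a new reading comes with each control period).
- vision.grab_frame(name): name is "scene" or "top"; returns (picture, depth): 384x512x3 uint8, red, green, blue; 384x512 float32, mm along the optical axis (not along the pixel's ray), 0 where there is no reading.
- vision.calibration(name): a dict with "fx", "fy", "cx", "cy" (pixels), "extrinsics" (4x4, takes a point from camera to world coordinates). Camera axes: x right, y down, z forward; pixel columns grow to the right and rows downward; lengths in mm; the calibration is good to about 2 mm. A picture is of the moment at which its call begins. calibration takes no time and is no camera call.
- ticket.sign_off(): hands the job in; it is judged then, once.
The state is a dict: "t": time; "qpos": joint angles; "joint_velocities": joint speeds; "joint_efforts": joint torques, N m; "ee_pos": TCP position; "ee_rot": TCP orientation; "force": force on the tool from outside, world axes, zero at the start; "torque": the same for the moment, N m; "finger_gap": finger opening in mm; "finger_force": force on a finger pad.
Only numpy, scipy, OpenCV 4.12 (cv2) and the standard library are available. Lean on these libraries where they do the work, as an engineer would, in place of code of your own. Each camera call takes 0.05 s, during which the arm holds its last target. There are 200 camera calls.

## Working session

There is one attempt and no reset: what is moved stays moved. The work goes in short steps, Python scripts to look and compute and a tool call to move; the robot and the scene stay as the last step left them, time stands still between calls to the robot, and variables do not carry over. Pictures are saved under pics/ and viewed, at most 10 in all, crops included, and the job is handed in when it is done.

Besides the shell and the picture viewer there is one more tool, called as a command line: name --argument value ..., lists and objects as JSON in quotes. drive_tool: Moves the arm, as the interface text tells. Its arguments: {"type":"object","properties":{"motion":{"type":"array","items":{"type":"object","properties":{"gripper":{"type":"number"},"linear":{"type":"array","items":{"type":"number"}},"delta_rot":{"type":"array","items":{"type":"number"}}}}},"force":{"type":"number"}},"required":["motion"]}

```bash
mkdir -p pics
cat > h.py <<'E'
import numpy as np,cv2
from rig import state,vision,ticket,ctrl
def grab(n,f=None):
    p,d=vision.grab_frame(n)
    if f: cv2.imwrite('pics/'+f,p[:,:,::-1])
    return p,d
def pts(n,d):
    c=vision.calibration(n);E=np.array(c['extrinsics'])
    v,u=np.mgrid[:d.shape[0],:d.shape[1]]
    P=np.stack([(u-c['cx'])/c['fx']*d,(v-c['cy'])/c['fy']*d,d],-1)
    return P@E[:3,:3].T+E[:3,3]
E
python3 - <<'E'
from h import *
a={}
for n in('top','scene'):
    p,d=grab(n,n+'0.png');np.savez(n+'0.npz',p=p,P=pts(n,d),d=d)
    c=vision.calibration(n);print(n,np.round(c['extrinsics'],2).tolist(),c['fx'])
a=cv2.imread('pics/top0.png');b=cv2.imread('pics/scene0.png')
s=state();print(s['ee_pos'],s['ee_rot'],s['force'],s['t'],ctrl.pinch_z)
E
```

```text
top [[-0.02, -0.98, 0.19, 400.44], [-1.0, 0.02, -0.02, -62.27], [0.02, -0.19, -0.98, 1346.2], [0.0, 0.0, 0.0, 1.0]] 456.6825986387737
scene [[0.61, -0.44, 0.65, 52.48], [-0.79, -0.32, 0.53, -497.95], [-0.02, -0.84, -0.55, 556.99], [0.0, 0.0, 0.0, 1.0]] 357.1000735197505
[293.9180817  578.95352287 217.60292368] [-1.79868368e+02  2.80577754e-03  1.53089312e+02] [-0.65824451  0.13844151 -0.04466708] 0.1 18.8
```

View pics/top0.png

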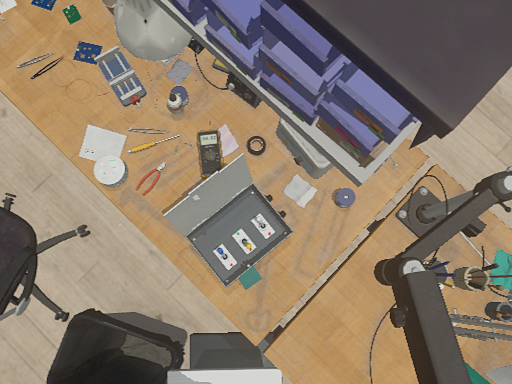

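View pics/scene0.png

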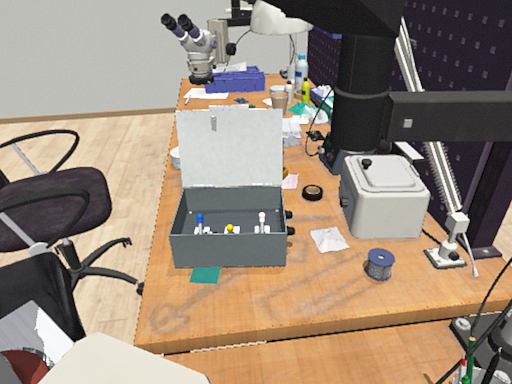

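Top view: the box is at about (240,235), yawed, with blue cap left (222,250), yellow middle (245,240), white right (262,222). The open cover lies up-left of it and the spool is at (345,197). In the scene view the caps are at (200,218), (230,228) and (262,217). Next I'll measure the positions.

Run:
```python
from h import *
from scipy import ndimage
for n,roi in(('top',(170,300,160,300)),('scene',(100,280,160,300))):
    z=np.load(n+'0.npz');p=z['p'];P=z['P']
    r0,r1,c0,c1=roi;p=p[r0:r1,c0:c1];P=P[r0:r1,c0:c1]
    hsv=cv2.cvtColor(p,cv2.COLOR_RGB2HSV);H,S,V=[hsv[...,i].astype(int) for i in range(3)]
    zz=P[...,2]
    for nm,m in(('blue',(H>105)&(H<125)&(S>150)),('yel',(H>22)&(H<32)&(S>170)),('white',(V>200)&(S<30))):
        m=m&(zz>50)&(zz<90)
        l,k=ndimage.label(m)
        for i in range(1,k+1):
            q=P[l==i]
            if len(q)>5: print(n,nm,len(q),np.round(np.median(q,0)),np.round(q[:,2].max()),[np.round(t.mean()) for t in np.where(l==i)])
    m=(zz>88)&(zz<99)
    l,k=ndimage.label(m,np.ones((3,3)));i=np.argmax(np.bincount(l[m]))
    q=P[m]; 
    print(n,'rim',cv2.minAreaRect(q[:,:2].astype(np.float32)),len(q),np.median(q[:,2]))
    # cover plane: points above 110
    q=P[(zz>110)&(zz<300)];c=q.mean(0);w,s,vt=np.linalg.svd(q-c,full_matrices=False)
    print('cover',c.round(),vt[2].round(3),np.round(q.min(0)),np.round(q.max(0)),'rms',s[2]/len(q)**.5)
```

```text
top blue 20 [476.   5.  76.] 81.0 [np.float64(80.0), np.float64(60.0)]
top yel 18 [489. -73.  76.] 83.0 [np.float64(75.0), np.float64(88.0)]
top white 15 [ 564. -105.   77.] 83.0 [np.float64(48.0), np.float64(99.0)]
top rim ((520.6854858398438, -49.7908935546875), (181.65187072753906, 240.5242462158203), 38.008358001708984) 393 94.14795064938357
cover [602.  29. 199.] [ 0.768  0.601 -0.224] [522. -87. 110.] [679. 126. 288.] rms 1.4198400319474365
scene blue 46 [471.   3.  72.] 78.0 [np.float64(118.0), np.float64(40.0)]
scene yel 35 [482. -76.  75.] 79.0 [np.float64(128.0), np.float64(70.0)]
scene white 53 [ 555. -107.   69.] 79.0 [np.float64(118.0), np.float64(102.0)]
scene white 10 [465.  -0.  54.] 59.0 [np.float64(126.0), np.float64(40.0)]
scene rim ((518.948486328125, -48.15538024902344), (186.5694122314453, 241.0080108642578), 38.12142562866211) 995 93.06044413912088
cover [608.  21. 196.] [-0.767 -0.601  0.224] [517. -87. 110.] [696. 129. 282.] rms 1.5367421119599205
```

drive_tool --motion '[{"gripper":1,"linear":[-0.02,-0.02,-0.03],"delta_rot":[0,0,0.12]},{"gripper":1,"linear":[-0.05,-0.045,-0.03],"delta_rot":[0,0,0.24]},{"gripper":1,"linear":[-0.08,-0.075,-0.03],"delta_rot":[0,0,0.36]},{"gripper":1,"linear":[-0.11,-0.1,-0.03],"delta_rot":[0,0,0.48]},{"gripper":1,"linear":[-0.14,-0.13,-0.03],"delta_rot":[0,0,0.6]},{"gripper":1,"linear":[-0.17,-0.158,-0.03],"delta_rot":[0,0,0.72]},{"gripper":1,"linear":[-0.2,-0.186,-0.03],"delta_rot":[0,0,0.84]},{"gripper":1,"linear":[-0.23,-0.214,-0.03],"delta_rot":[0,0,0.96]},{"gripper":1,"linear":[-0.26,-0.242,-0.03],"delta_rot":[0,0,1.08]},{"gripper":1,"linear":[-0.28,-0.26,-0.03],"delta_rot":[0,0,1.2]},{"gripper":1,"linear":[-0.28,-0.26,-0.03],"delta_rot":[0,0,1.2]},{"gripper":1,"linear":[-0.28,-0.26,-0.03],"delta_rot":[0,0,1.2]}]'

```text
t: 1.1
ee_pos: [426.5, 219.5, 248.6]
ee_rot: [-180.0, 0.0, 84.2]
force: [-0.9, 0.6, 0.6]
finger_gap: 17.6
finger_force: 0.0
```

drive_tool --motion '[{"gripper":1,"linear":[-0.027,0.013,0],"delta_rot":[0,0,0.115]},{"gripper":1,"linear":[-0.054,0.026,0],"delta_rot":[0,0,0.23]},{"gripper":1,"linear":[-0.081,0.039,0],"delta_rot":[0,0,0.345]},{"gripper":1,"linear":[-0.108,0.052,0],"delta_rot":[0,0,0.46]},{"gripper":1,"linear":[-0.135,0.065,0],"delta_rot":[0,0,0.576]},{"gripper":1,"linear":[-0.162,0.078,0],"delta_rot":[0,0,0.69]},{"gripper":1,"linear":[-0.189,0.091,0],"delta_rot":[0,0,0.806]},{"gripper":1,"linear":[-0.189,0.091,0],"delta_rot":[0,0,0.806]},{"gripper":1,"linear":[-0.189,0.091,0],"delta_rot":[0,0,0.806]}]'

```text
t: 1.85
ee_pos: [498.3, 24.3, 248.2]
ee_rot: [-180.0, 0.0, 38.2]
force: [0.2, 0.8, 0.1]
finger_gap: 0.3
finger_force: 0.0
```

```bash
cat >> h.py <<'E'
def box():
    s=state();e=np.array(s['ee_pos']);c,n=np.cos(np.radians(38)),np.sin(np.radians(38))
    d=e-[520.5,-49,0];print('t',s['t'],'box xyz',np.round([c*d[0]+n*d[1],-n*d[0]+c*d[1],e[2]],1),'rot',np.round(s['ee_rot'],1),'gap',s['finger_gap'],'F',np.round(s['force'],1))
E
python3 - <<'E'
from h import *
box();p,d=grab('scene');cv2.imwrite('pics/s1.png',cv2.resize(p[60:300,120:340,::-1],None,fx=2.4,fy=2.4))
E
```

```text
t 1.85 box xyz [ 27.7  71.4 248.2] rot [-180.     0.    38.2] gap 0.26926199822724967 F [0.2 0.8 0.1]
```

View pics/s1.png

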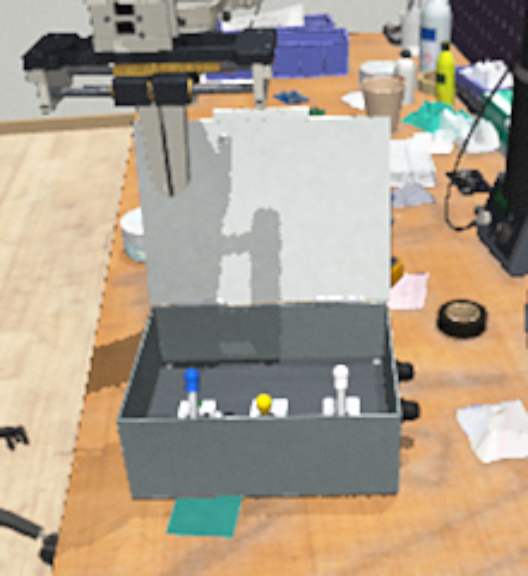

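Gripper sits closed above the blue lever's hinge side (fingertip at 170,190; blue cap at 192,380). I'll descend behind the cap, push it off, then lift out.

drive_tool --motion '[{"gripper":1,"linear":[0,0,0.04]},{"gripper":1,"linear":[0,0,0.08]},{"gripper":1,"linear":[0,0,0.12]},{"gripper":1,"linear":[0,0,0.155]},{"gripper":1,"linear":[0,0,0.18]},{"gripper":1,"linear":[0,0,0.186]},{"gripper":1,"linear":[0,0,0.186]},{"gripper":1,"linear":[0,0,0.186]}]'

```text
validation failed for argument at $.mo...
```

drive_tool --motion '[{"gripper":1,"linear":[-0.008,0,0]},{"gripper":1,"linear":[-0.016,0,0]},{"gripper":1,"linear":[-0.024,0,0]},{"gripper":1,"linear":[-0.032,0,0]},{"gripper":1,"linear":[-0.04,0,0]},{"gripper":1,"linear":[-0.046,0,0]},{"gripper":1,"linear":[-0.046,0,0]},{"gripper":1,"linear":[-0.046,0,0]},{"gripper":1,"linear":[-0.046,0,0]}]'

```text
validation failed for argument at $.mo...
```

Run:
```python
from h import *
box();p,d=grab('scene');cv2.imwrite('pics/s2.png',cv2.resize(p[160:290,150:310,::-1],None,fx=3,fy=3))
```

```text
t 1.9 box xyz [ 28.4  72.9 248.1] rot [-179.9    0.    38.4] gap 0.19445351044185846 F [ 0.   0.2 -0.2]
```

View pics/s2.png

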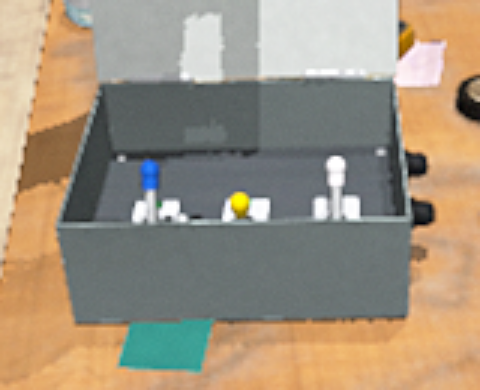

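The move rows need `delta_rot`, so nothing moved. The picture shows blue (150,175) and white (336,165) still on, and yellow (240,203) off.

drive_tool --motion '[{"gripper":1,"linear":[0,0,0.04],"delta_rot":[0,0,0]},{"gripper":1,"linear":[0,0,0.08],"delta_rot":[0,0,0]},{"gripper":1,"linear":[0,0,0.12],"delta_rot":[0,0,0]},{"gripper":1,"linear":[0,0,0.155],"delta_rot":[0,0,0]},{"gripper":1,"linear":[0,0,0.18],"delta_rot":[0,0,0]},{"gripper":1,"linear":[0,0,0.186],"delta_rot":[0,0,0]},{"gripper":1,"linear":[0,0,0.186],"delta_rot":[0,0,0]},{"gripper":1,"linear":[0,0,0.186],"delta_rot":[0,0,0]}]'

```text
t: 2.62
ee_pos: [498.8, 25.1, 63.4]
ee_rot: [180.0, -0.1, 38.3]
force: [-0.1, -0.4, -0.2]
finger_gap: 0.7
finger_force: 0.0
```

drive_tool --motion '[{"gripper":1,"linear":[-0.008,0,0],"delta_rot":[0,0,0]},{"gripper":1,"linear":[-0.016,0,0],"delta_rot":[0,0,0]},{"gripper":1,"linear":[-0.024,0,0],"delta_rot":[0,0,0]},{"gripper":1,"linear":[-0.032,0,0],"delta_rot":[0,0,0]},{"gripper":1,"linear":[-0.04,0,0],"delta_rot":[0,0,0]},{"gripper":1,"linear":[-0.046,0,0],"delta_rot":[0,0,0]},{"gripper":1,"linear":[-0.046,0,0],"delta_rot":[0,0,0]},{"gripper":1,"linear":[-0.046,0,0],"delta_rot":[0,0,0]}]'

```text
t: 3.28
ee_pos: [461.1, -5.3, 63.0]
ee_rot: [-180.0, 0.0, 38.1]
force: [0.5, -0.1, 0.2]
finger_gap: 0.4
finger_force: 0.1
```

Run:
```python
from h import *
box();p,d=grab('scene');cv2.imwrite('pics/s3.png',cv2.resize(p[160:290,150:310,::-1],None,fx=3,fy=3))
```

```text
t 3.2833 box xyz [-19.9  71.   63. ] rot [-180.     0.    38.1] gap 0.35979904214546177 F [ 0.5 -0.1  0.2]
```

View pics/s3.png

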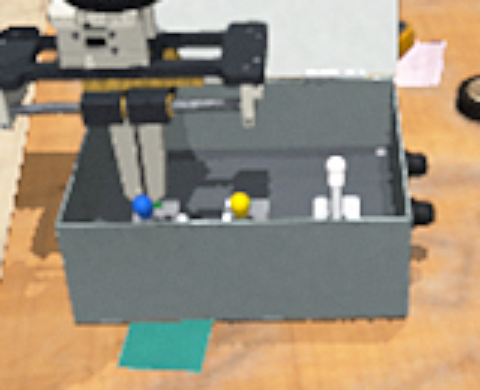

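Blue has snapped off (cap at 143,207), level with yellow. Now going over to the front side of yellow.

drive_tool --motion '[{"gripper":1,"linear":[0.012,0,0],"delta_rot":[0,0,0]},{"gripper":1,"linear":[0.012,0,-0.04],"delta_rot":[0,0,0]},{"gripper":1,"linear":[0.012,0,-0.07],"delta_rot":[0,0,0]},{"gripper":1,"linear":[-0.01,0.025,-0.07],"delta_rot":[0,0,0]},{"gripper":1,"linear":[-0.03,0.05,-0.07],"delta_rot":[0,0,0]},{"gripper":1,"linear":[-0.046,0.071,-0.07],"delta_rot":[0,0,0]},{"gripper":1,"linear":[-0.046,0.071,-0.07],"delta_rot":[0,0,0]},{"gripper":1,"linear":[-0.046,0.071,-0.07],"delta_rot":[0,0,0]}]'

```text
t: 4.0
ee_pos: [469.9, -89.9, 132.5]
ee_rot: [180.0, 0.0, 38.0]
force: [-0.2, -0.1, -0.0]
finger_gap: 0.4
finger_force: 0.0
```

```bash
python3 -c "
from h import *
box()"
```

```text
t 4.0 box xyz [-65.   -1.  132.5] rot [180.   0.  38.] gap 0.4415223889272155 F [-0.2 -0.1 -0. ]
```

drive_tool --motion '[{"gripper":1,"linear":[0,0,0.03],"delta_rot":[0,0,0]},{"gripper":1,"linear":[0,0,0.06],"delta_rot":[0,0,0]},{"gripper":1,"linear":[0,0,0.07],"delta_rot":[0,0,0]},{"gripper":1,"linear":[0,0,0.07],"delta_rot":[0,0,0]},{"gripper":1,"linear":[0.008,0,0.07],"delta_rot":[0,0,0]},{"gripper":1,"linear":[0.016,0,0.07],"delta_rot":[0,0,0]},{"gripper":1,"linear":[0.024,0,0.07],"delta_rot":[0,0,0]},{"gripper":1,"linear":[0.032,0,0.07],"delta_rot":[0,0,0]},{"gripper":1,"linear":[0.04,0,0.07],"delta_rot":[0,0,0]},{"gripper":1,"linear":[0.042,0,0.07],"delta_rot":[0,0,0]},{"gripper":1,"linear":[0.042,0,0.07],"delta_rot":[0,0,0]}]'

```text
t: 4.92
ee_pos: [504.4, -61.6, 63.3]
ee_rot: [179.9, -0.1, 38.3]
force: [0.3, 0.0, -0.5]
finger_gap: 0.1
finger_force: 0.0
```

drive_tool --motion '[{"gripper":1,"linear":[-0.01,0,0],"delta_rot":[0,0,0]},{"gripper":1,"linear":[-0.01,0,-0.04],"delta_rot":[0,0,0]},{"gripper":1,"linear":[-0.01,0,-0.08],"delta_rot":[0,0,0]},{"gripper":1,"linear":[-0.01,0,-0.12],"delta_rot":[0,0,0]},{"gripper":1,"linear":[-0.01,0,-0.16],"delta_rot":[0,0,0]},{"gripper":1,"linear":[-0.01,0,-0.2],"delta_rot":[0,0,0]},{"gripper":1,"linear":[-0.01,0,-0.24],"delta_rot":[0,0,0]},{"gripper":1,"linear":[-0.01,0,-0.24],"delta_rot":[0,0,0]}]'

```text
t: 5.58
ee_pos: [498.1, -71.5, 310.2]
ee_rot: [179.4, -0.7, 38.1]
force: [0.5, -0.8, 0.3]
finger_gap: 0.3
finger_force: 0.0
```

Run:
```python
from h import *
box();p,d=grab('scene');cv2.imwrite('pics/s4.png',cv2.resize(p[60:290,120:340,::-1],None,fx=2.4,fy=2.4))
```

```text
t 5.5833 box xyz [-31.5  -3.9 310.2] rot [179.4  -0.7  38.1] gap 0.2763474215752398 F [ 0.5 -0.8  0.3]
```

View pics/s4.png

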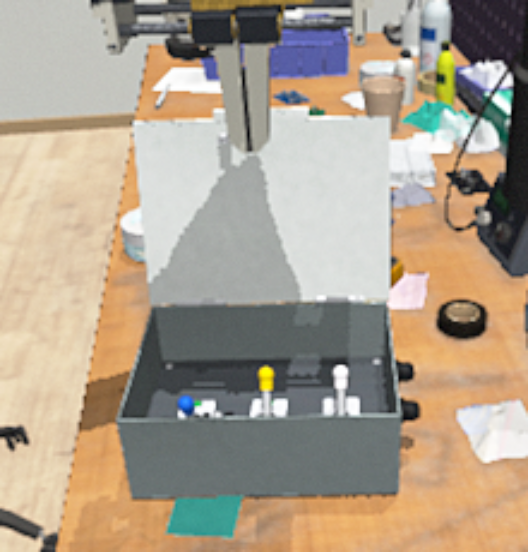

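Yellow on (265,375), blue off (186,405), white on (340,373). Before passing over the cover I'll check the space around it for obstacles.

Run:
```python
from h import *
box()
for n in('top','scene'):
    P=np.load(n+'0.npz')['P'].reshape(-1,3)
    m=(np.hypot(P[:,0]-650,P[:,1]-55)<170)&(P[:,2]>290)
    q=P[m];print(n,m.sum(),q.min(0).round() if m.any() else '',np.median(q,0).round() if m.any() else '')
```

```text
t 5.6333 box xyz [-32.4  -2.1 306.6] rot [179.7  -0.4  38.1] gap 0.19549366967932022 F [-0.7 -0.1  0.2]
top 6654 [ 580. -115.  649.] [724. -65. 727.]
scene 0
```

drive_tool --motion '[{"gripper":1,"linear":[0.03,-0.019,0],"delta_rot":[0,0,0]},{"gripper":1,"linear":[0.065,-0.019,0],"delta_rot":[0,0,0]},{"gripper":1,"linear":[0.1,-0.019,0],"delta_rot":[0,0,0]},{"gripper":1,"linear":[0.135,-0.019,0],"delta_rot":[0,0,0]},{"gripper":1,"linear":[0.17,-0.019,0],"delta_rot":[0,0,0]},{"gripper":1,"linear":[0.19,-0.019,0],"delta_rot":[0,0,0]},{"gripper":1,"linear":[0.19,-0.019,0],"delta_rot":[0,0,0]},{"gripper":1,"linear":[0.19,-0.019,0],"delta_rot":[0,0,0]}]'

```text
t: 6.3
ee_pos: [631.6, 63.3, 300.0]
ee_rot: [-179.9, 0.2, 38.2]
force: [-0.4, -0.2, -0.5]
finger_gap: 0.5
finger_force: 0.0
```

```bash
python3 -c "
from h import *
box()"
```

```text
t 6.3 box xyz [156.7  20.1 300. ] rot [-179.9    0.2   38.2] gap 0.4795096912556188 F [-0.4 -0.2 -0.5]
```

drive_tool --motion '[{"gripper":1,"linear":[0,0,0.025],"delta_rot":[0,0,0]},{"gripper":1,"linear":[0,0,0.05],"delta_rot":[0,0,0]},{"gripper":1,"linear":[-0.01,0,0.05],"delta_rot":[0,0,0]},{"gripper":1,"linear":[-0.02,0,0.05],"delta_rot":[0,0,0]},{"gripper":1,"linear":[-0.03,0,0.05],"delta_rot":[0,0,0]},{"gripper":1,"linear":[-0.04,0,0.051],"delta_rot":[0,0,0]},{"gripper":1,"linear":[-0.048,0,0.052],"delta_rot":[0,0,0]},{"gripper":1,"linear":[-0.055,0,0.053],"delta_rot":[0,0,0]},{"gripper":1,"linear":[-0.055,0,0.053],"delta_rot":[0,0,0]}]'

```text
t: 7.05
ee_pos: [587.5, 27.2, 249.9]
ee_rot: [-180.0, 0.1, 38.0]
force: [0.1, 0.3, -1.1]
finger_gap: 0.5
finger_force: 0.0
```

Run:
```python
from h import *
box();p,d=grab('scene');cv2.imwrite('pics/s5.png',cv2.resize(p[60:290,120:340,::-1],None,fx=2.4,fy=2.4))
```

```text
t 7.05 box xyz [ 99.7  18.8 249.9] rot [-1.8e+02  1.0e-01  3.8e+01] gap 0.5066742964728358 F [ 0.1  0.3 -1.1]
```

View pics/s5.png

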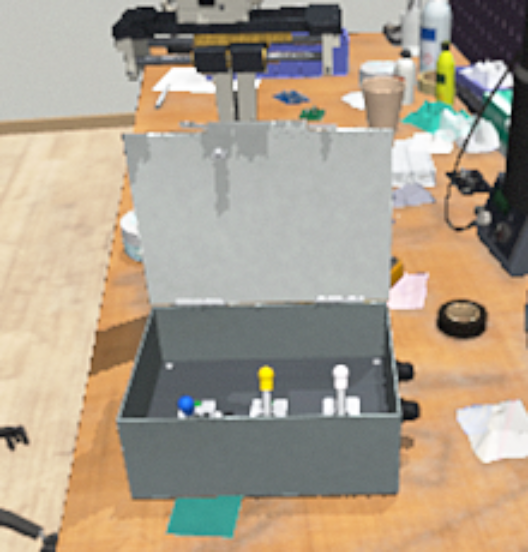

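Cover is near upright (edge at y≈130 px) with the finger behind it. Following its arc down.

drive_tool --motion '[{"gripper":1,"linear":[-0.02,0,0.002],"delta_rot":[0,0,0]},{"gripper":1,"linear":[-0.037,0,0.007],"delta_rot":[0,0,0]},{"gripper":1,"linear":[-0.056,0,0.013],"delta_rot":[0,0,0]},{"gripper":1,"linear":[-0.074,0,0.021],"delta_rot":[0,0,0]},{"gripper":1,"linear":[-0.09,0,0.032],"delta_rot":[0,0,0]},{"gripper":1,"linear":[-0.106,0,0.044],"delta_rot":[0,0,0]},{"gripper":1,"linear":[-0.119,0,0.058],"delta_rot":[0,0,0]},{"gripper":1,"linear":[-0.13,0,0.074],"delta_rot":[0,0,0]},{"gripper":1,"linear":[-0.14,0,0.092],"delta_rot":[0,0,0]},{"gripper":1,"linear":[-0.147,0,0.11],"delta_rot":[0,0,0]},{"gripper":1,"linear":[-0.15,0,0.123],"delta_rot":[0,0,0]},{"gripper":1,"linear":[-0.15,0,0.123],"delta_rot":[0,0,0]}]'

```text
t: 8.1
ee_pos: [468.3, -63.8, 124.4]
ee_rot: [-179.8, 0.3, 38.1]
force: [-0.8, 0.0, 0.0]
finger_gap: 0.1
finger_force: 0.0
```

Run:
```python
from h import *
box();p,d=grab('scene');cv2.imwrite('pics/s6.png',cv2.resize(p[60:290,120:340,::-1],None,fx=2.4,fy=2.4))
```

```text
t 8.1 box xyz [-50.3  20.4 124.4] rot [-179.8    0.3   38.1] gap 0.13490601070067285 F [-0.8  0.   0. ]
```

View pics/s6.png

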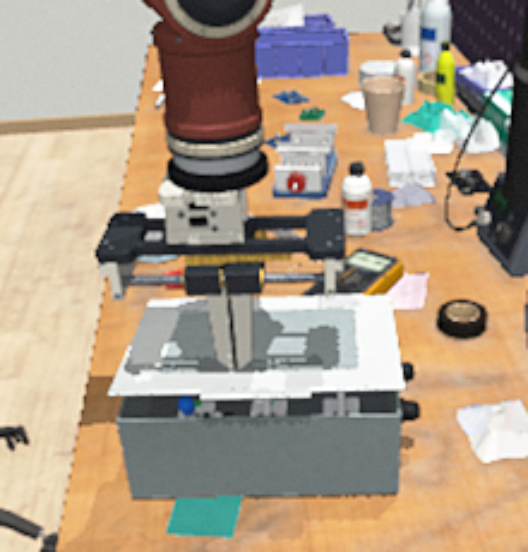

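Cover is some 10° from shut, finger on its outer face at (235,365). Moving slightly outward and pressing it down.

drive_tool --motion '[{"gripper":1,"linear":[-0.01,0,-0.006],"delta_rot":[0,0,0]},{"gripper":1,"linear":[-0.02,0,-0.006],"delta_rot":[0,0,0]},{"gripper":1,"linear":[-0.02,0,0.004],"delta_rot":[0,0,0]},{"gripper":1,"linear":[-0.02,0,0.012],"delta_rot":[0,0,0]},{"gripper":1,"linear":[-0.02,0,0.016],"delta_rot":[0,0,0]},{"gripper":1,"linear":[-0.02,0,0.019],"delta_rot":[0,0,0]},{"gripper":1,"linear":[-0.02,0,0.022],"delta_rot":[0,0,0]},{"gripper":1,"linear":[-0.02,0,0.024],"delta_rot":[0,0,0]},{"gripper":1,"linear":[-0.02,0,0.024],"delta_rot":[0,0,0]},{"gripper":1,"linear":[-0.02,0,0.024],"delta_rot":[0,0,0]}]'

```text
t: 8.98
ee_pos: [455.7, -75.5, 102.6]
ee_rot: [180.0, -0.0, 38.2]
force: [-0.1, -0.4, 1.1]
finger_gap: 0.1
finger_force: 0.0
```

```bash
python3 -c "
from h import *
box()"
```

```text
t 8.9833 box xyz [-67.4  19.  102.6] rot [180.   -0.   38.2] gap 0.09896007127758506 F [-0.1 -0.4  1.1]
```

drive_tool --motion '[{"gripper":1,"linear":[0,0,0.001],"delta_rot":[0,0,0]},{"gripper":1,"linear":[0,0,0.002],"delta_rot":[0,0,0]},{"gripper":1,"linear":[0,0,0.003],"delta_rot":[0,0,0]},{"gripper":1,"linear":[0,0,0.004],"delta_rot":[0,0,0]},{"gripper":1,"linear":[0,0,0.004],"delta_rot":[0,0,0]}]'

```text
t: 9.4
ee_pos: [455.8, -75.6, 100.9]
ee_rot: [-180.0, -0.1, 38.1]
force: [-4.0, 1.4, 21.7]
finger_gap: 0.9
finger_force: 10.9
```

drive_tool --motion '[{"gripper":1,"linear":[0,0,0.001],"delta_rot":[0,0,0]},{"gripper":1,"linear":[0,0,0.001],"delta_rot":[0,0,0]}]'

```text
t: 9.57
ee_pos: [455.9, -75.6, 100.7]
ee_rot: [-179.9, -0.2, 38.1]
force: [-5.6, 2.9, 29.6]
finger_gap: 0.5
finger_force: 14.6
```

drive_tool --motion '[{"gripper":1,"linear":[0,0,-0.02],"delta_rot":[0,0,0]},{"gripper":1,"linear":[0,0,-0.06],"delta_rot":[0,0,0]},{"gripper":1,"linear":[0,0,-0.1],"delta_rot":[0,0,0]},{"gripper":1,"linear":[0,0,-0.14],"delta_rot":[0,0,0]},{"gripper":1,"linear":[0,0,-0.18],"delta_rot":[0,0,0]},{"gripper":1,"linear":[0,0,-0.2],"delta_rot":[0,0,0]},{"gripper":1,"linear":[0,0,-0.2],"delta_rot":[0,0,0]}]'

```text
t: 10.15
ee_pos: [458.3, -76.6, 302.4]
ee_rot: [179.6, -0.5, 38.2]
force: [0.7, 0.2, -0.1]
finger_gap: 0.1
finger_force: 0.0
```

Run:
```python
from h import *
box();p,d=grab('scene');P=pts('scene',d)
c,n=np.cos(np.radians(38)),np.sin(np.radians(38))
x=P[...,0]-520.5;y=P[...,1]+49;bx=c*x+n*y;by=-n*x+c*y
m=(abs(by)<110)&(bx>-88)&(bx<85)&(P[...,2]>85)&(P[...,2]<130)
A=np.c_[bx[m],by[m],np.ones(m.sum())];s=np.linalg.lstsq(A,P[...,2][m],rcond=None)[0];print('cover tilt',s,'front z',s[2]-88*s[0],m.sum())
cv2.imwrite('pics/s7.png',cv2.resize(p[60:290,120:400,::-1],None,fx=2.4,fy=2.4))
```

```text
t 10.15 box xyz [-66.   16.5 302.4] rot [179.6  -0.5  38.2] gap 0.06972077094948231 F [ 0.7  0.2 -0.1]
cover tilt [1.97573455e-03 4.79848476e-04 1.00458685e+02] front z 100.28482020266198 4589
```

View pics/s7.png

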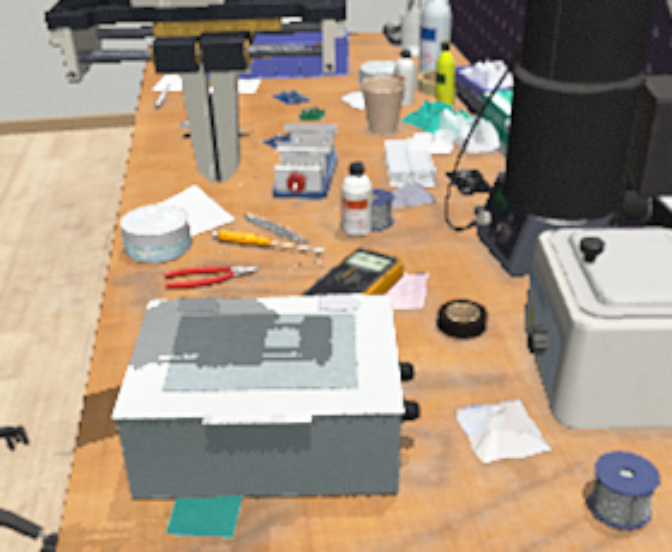

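The cover is level (tilt about 0.002 rad, front at z≈100), shut and holding. Cutters (210,275), meter (360,270) and spool (625,490) are undisturbed.

```bash
python3 -c "
from h import *
print(ticket.sign_off())"
```

```text
the job is handed in; nothing more can be done
None
```

Job handed in at about 10 s on the robot clock: blue was put off before yellow went on, white was left on, the cover was pressed shut and stayed level after release, and the cutters, meter and spool were left alone.

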